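# Turn the in/out flags of the setting masters so that they tell the truth

### The arm

A 7-joint arm with a two-finger parallel gripper is mounted at the origin on a cart in front of the work surface, level with it; the furniture and walls round the work are solid. World frame = base frame: x ahead of the robot, y to its left, z up, the work surface at z = 0. Lengths are in m, angles in rad, forces in N, time in s.
With the tool pointing down it reaches from about 0.4 to 0.85 m from the base axis. Payload 10.4 kg.
Tool frame: the origin (TCP) lies at the very end of the fingers, on their centre line; the grasp point (between the pads) lies 19 mm behind it (grip_point_offset is the distance from the TCP to the grasp point, in m); z points along the fingers, y is the line along which they close (so a half turn about z gives the same grasp; the last joint's range is limited). The gripper opens to 87 mm and grips with 3 to 60 N. Pads are 19 mm wide; open, the fingers measure 117 mm over their backs; the gripper's body (75 mm by 190 mm) begins 51 mm behind the grasp point.
Start: joints at [1.08, 0.332, -0.065, 1.46, 0.022, 1.35, -0.088], TCP at [0.282, -0.558, 0.223] pointing down, gripper open.
Joint ranges: [-2.6, 2.6], [-0.5, 2.12], [-1.47, 1.34], [0.16, 2.42], [-1.27, 4.41], [0.06, 2.06], [-2.6, 2.6]. Speed limits (rad/s): [2.22, 2.22, 2.79, 2.79, 3.14, 3.14, 3.14].

### API

Orientations are given as a unit quaternion [x, y, z, w].
In Python, from bench import * gives the robot as it stands.
- The arm moves only by the tool play_rows, never from a script. Its argument "increments" is text: rows parted by semicolons, each of 7 numbers parted by spaces: the turn, a rotation vector about the tool's x, y, z in rad, then the shift along the tool's x, y, z in m, then the opening, from 0 (shut) to 1 (fully open). A call has 1 to 8 rows; each row is the pose to reach, as a shift and turn from the pose commanded when the call began, along the tool's axes at that moment; what a row does not reach only later rows make up. A row lasts 1/10 s, in which the tool goes at most 50 mm and 8.59 degrees, less where a joint would pass 70% of its speed; a pose out of reach is approached as far as the arm can. A call with a gripper value outside its range is refused whole. The fingers move at their own pace and stop on an object; "grip_force" is the grip in N (left out, the last holds). Time passes only in rows, so rows that repeat a pose let the fingers close. It gives the time, the measured TCP pose, the force, the opening and the grip force at its end, in the units of the state.
- read_state(): the state, without advancing time (a new reading comes with each control period).
- camera(name): name is "scene" or "top" or "wrist"; returns a dict with "color" (384x512x3 uint8, red, green, blue), "fx", "fy", "cx", "cy" (pixels), "camera_from_world" (4x4, takes a point from world to camera coordinates); the wrist camera has in their place "mount" (4x4, takes a point from camera to tool coordinates, whose origin is the TCP and whose axes are the flange's). Camera axes: x right, y down, z forward; pixel columns grow to the right and rows downward; lengths in m; the calibration is good to about 2 mm. A picture is of the moment at which its call begins: read the wrist's pose just before it. There is no depth.
- close_job(): hands the job in; it is judged then, once.
The state is a dict: "time": time; "joint_positions": joint angles; "joint_vel": joint speeds; "joint_torque": joint torques, N m; "ee_pos": TCP position; "eef_rot": TCP orientation; "ft_force": force on the tool from outside, world axes, zero at the start; "torque": the same for the moment, N m; "width": finger opening in m; "grip_force": force on a finger pad.
Only numpy, scipy, OpenCV 4.12 (cv2) and the standard library are available. Lean on these libraries where they do the work, as an engineer would, in place of code of your own. Each camera call takes 0.05 s, during which the arm holds its last target. There are 200 camera calls.

### The job

Three small stands keep the setting masters (stepped turned parts), and each has a hinged flag: its ring face up means the master is in the nest, its bar face up means it is out. Two flags are wrong: the empty stand still shows the ring, and one stand whose master has come back still shows the bar. With the closed fingertips gently turn those two flags over their pins until each lies flat again on its other face, without gripping anything; leave the third flag, the masters and the other things on the bench alone.

Things in the scene. Friction and masses are not known exactly. Their poses are not given: they have to be found in the camera images.
- stand_out: The stand whose nest is EMPTY; its flag starts ring up and must end bar up. Fixed. Origin: centre of the underside of its aluminium base plate, 126 (own x) x 96 (own y) x 8 mm; own x points away from the robot, own y to its left, within 17 degrees. The three stands are alike (nest bores apart): all numbers hold for each, in its own frame.
- stand_back: The stand whose master IS in the nest though its flag starts bar up; it must end ring up. Otherwise like stand_out.
- stand_in: The stand whose master is in the nest and whose flag is already right, ring up: leave it alone. Otherwise like stand_out.
- stand_out_nest (a point): Centre of the mouth of the empty bore, in the top of a steel nest block 44 x 52 mm, 18 mm above the bench, 38 mm to own -x of the stand's origin (the robot's side of the flag). No work to do here.
- stand_out_hinge (a point): Middle of the hinge pin of flag_out: at own x +26, y 0, z 55 mm of the stand; the pin lies along own x. It sits between two upright ears, 19 to 25 mm from this point along own x on either side; each ear is 36 mm wide along own y up to z = 53.5 mm, and 16 mm wide up to z = 63 mm.
- stand_back_hinge (a point): Middle of the hinge pin of flag_back; as for stand_out_hinge.
- flag_out (a joint): Flag of stand_out, rad: a rigid aluminium rocker on the pin. 0 = square paddle flat to own +y (left), ring face up, tail with thumb pad to own -y. pi = paddle flat to own -y (right), bar face up, pad to own +y. pi/2 = paddle straight up. Stops at 0 and pi. A friction hinge: it stays at any angle where it is left; 1 to 2 N on the pad or 1 N at the paddle turns it.
- flag_back (a joint): Flag of stand_back, the same kind and sense; starts near pi, must end near 0.
- flag_in (a joint): Flag of stand_in, the same kind and sense; starts near 0, leave it.
- flag_out_paddle (a point): Centre of the square paddle of flag_out, 39 mm from the pin (moves with the flag). Paddle 56 mm along the pin, reaching from 13 to 65 mm from the pin, 3 mm thick; dark ring on one face, slanting dark bar on the other. Lying flat, its upper face is 56.5 mm above the bench, upright its edge is 120 mm up; the outer part overhangs the base plate.
- flag_back_paddle (a point): Centre of the square paddle of flag_back; as for flag_out_paddle.
- flag_out_pad (a point): Centre of the thumb pad of flag_out, 30 mm from the pin, on the far side of the pin from the paddle (moves with the flag). Round, 26 mm diameter, 4 mm thick; it swings between the ears. Pressing it down (1 to 2 N) raises the paddle: with fingertips pressed down there to about 28 mm above the bench, the paddle stands some 50 degrees up.
- flag_back_pad (a point): Centre of the thumb pad of flag_back; as for flag_out_pad.
- master_back: Setting master in the nest of stand_back: stepped turned part, 22 mm diameter, 22 mm high, loose, its foot 8 mm above the bench. Leave it.
- master_in: Setting master in the nest of stand_in: stepped turned part, 26 mm diameter, 18 mm high, loose, its foot 8 mm above the bench. Leave it.
- master_out: The third setting master, out of its nest, standing on the bench at the left beside the meter box: stepped turned part, 24 mm diameter, 20 mm high. Leave it there.
- meter_box: Measuring instrument, box 130 x 105 x 70 mm, on the bench at the left; an arm of the column stand overhangs that corner at 210 mm. Leave it.
- gauge_block: Loose steel gauge block, 40 x 43 x 20 mm, on the bench at the left. Leave it.

How it is judged:
By the outcome, as a careful person would: the job done as asked, in the order asked, and still so for the second after the job is handed in, with the robot touching nothing.
It also fails if it takes over 58 s, if anything falls off the work surface, if the arm or the gripper's body presses on something with over 40 N, if the wrist force passes 120 N, or if a joint passes its speed limit or range.

## Working session

There is one attempt and no reset: what is moved stays moved. The work goes in short steps, Python scripts to look and compute and a tool call to move; the robot and the scene stay as the last step left them, time stands still between calls to the robot, and variables do not carry over. Pictures are saved under pics/ and viewed, at most 10 in all, crops included, and the job is handed in when it is done.

Besides the shell and the picture viewer there is one more tool, called after ">>>" by a JSON object that holds its "fn" and its "kwargs", one argument or row to a line. play_rows: Moves the arm, as the interface text tells. Its arguments: {"type":"object","properties":{"increments":{"type":"string"},"grip_force":{"type":"number"}},"required":["increments"]}

```bash
mkdir -p pics; ls
python3 - <<'E'
from bench import *
import cv2,numpy as np
s=read_state();print(s)
for n in("top","scene"):
    c=camera(n);cv2.imwrite(f"pics/{n}0.png",cv2.cvtColor(c["color"],cv2.COLOR_RGB2BGR))
    np.savez(f"{n}0.npz",**c);print(n,c["fx"],c["fy"],c["cx"],c["cy"],c["camera_from_world"].tolist() if hasattr(c["camera_from_world"],'tolist') else c["camera_from_world"])
E
```

```text
pics
{'time': 0.0, 'joint_positions': array([ 1.08039149,  0.332874  , -0.0646773 ,  1.4609504 ,  0.02159472,
        1.34988624, -0.08851604]), 'joint_vel': array([-2.18465094e-04, -1.33084147e-03,  9.66606203e-04, -4.46760090e-04,
        4.31410353e-05,  7.77199983e-04,  1.73601667e-04]), 'joint_torque': array([ 6.33471882e-04, -6.23250961e+01,  2.50170229e-02, -3.89888620e+01,
       -6.13421900e-02,  4.00051929e-02,  1.33434278e-04]), 'ee_pos': array([ 0.28163942, -0.55751227,  0.22174821]), 'eef_rot': array([ 9.72771099e-01,  2.31766870e-01, -1.97858775e-04, -6.83372123e-04]), 'ft_force': array([0.90107249, 0.2356593 , 0.2153902 ]), 'torque': array([ 0.03100985,  0.01788366, -0.03578567]), 'grip_force': 0.0, 'width': 0.08768106983514982}
top 463.0394245131133 463.0394245131133 259.06720016976266 194.76920302925268 [[0.01517078138633439, -0.9998826751852208, -0.002117370202545945, 0.02657365680862202], [-0.9803528179769277, -0.014457882452466384, -0.19672143228354003, 0.49375956793353953], [0.19666773928843748, 0.005060187687946461, -0.980457135638136, 1.0809212249420286], [0.0, 0.0, 0.0, 1.0]]
scene 498.5595125524205 498.5595125524205 247.98666319350554 188.6138611533145 [[0.6754798087603081, -0.7370439931212441, -0.02220765996291864, -0.27895551134957325], [-0.28911423209039455, -0.23701906334491915, -0.9274885036559096, 0.22039327223772187], [0.6783361915451063, 0.632920307633582, -0.37319149966886006, 1.0632015118742275], [0.0, 0.0, 0.0, 1.0]]
```

View pics/top0.png

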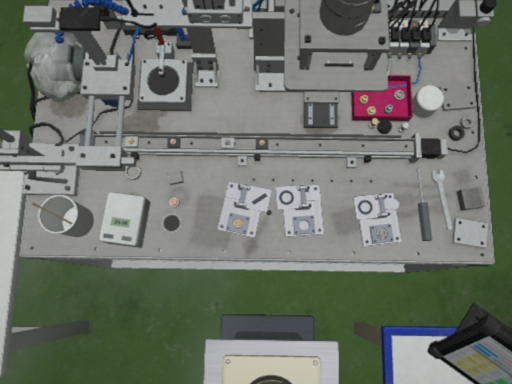

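View pics/scene0.png

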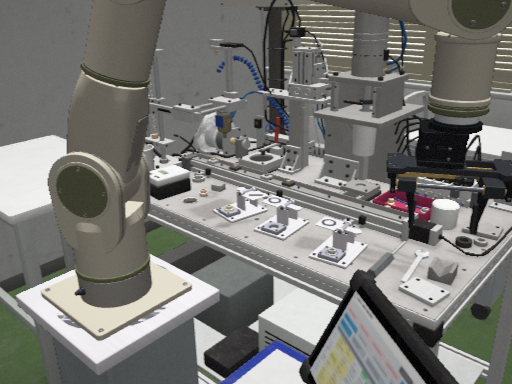

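Run:
```python
import cv2
im=cv2.imread("pics/top0.png")[170:255,205:410]
cv2.imwrite("pics/crop0.png",cv2.resize(im,None,fx=3.9,fy=3.9,interpolation=cv2.INTER_CUBIC))
```

```text
(no output)
```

View pics/crop0.png

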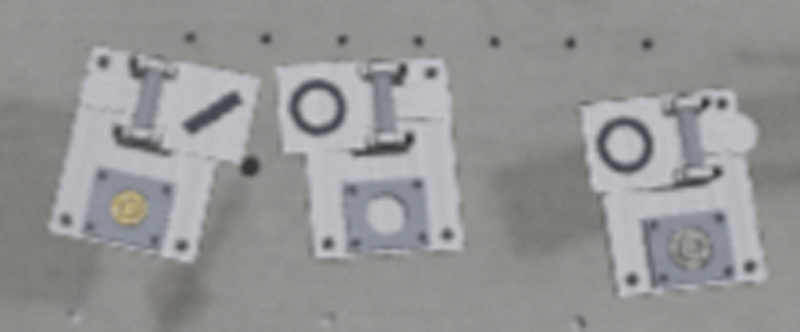

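The left stand shows the bar with a brass master in its nest, so it is stand_back. The middle one shows the ring with an empty bore at crop (387,213), so it is stand_out. The right one is stand_in. I'll fit the two poses from plate and nest-block corners.

```bash
cat > h.py <<'E'
import numpy as np, cv2
from scipy.optimize import least_squares
from scipy.spatial.transform import Rotation as R
def ray(uv,K,T,z):
    fx,fy,cx,cy=K; uv=np.asarray(uv,float)
    d=np.c_[(uv[:,0]-cx)/fx,(uv[:,1]-cy)/fy,np.ones(len(uv))]@T[:3,:3]
    o=-T[:3,:3].T@T[:3,3]
    return o+d*((np.asarray(z)-o[2])/d[:,2])[:,None]
def fit(own,w):
    own=np.asarray(own,float)/1000
    f=lambda p:(np.c_[np.cos(p[2])*own[:,0]-np.sin(p[2])*own[:,1]+p[0],np.sin(p[2])*own[:,0]+np.cos(p[2])*own[:,1]+p[1]]-w[:,:2]).ravel()
    r=least_squares(f,[.5,0,0]); return r.x,(r.fun*1000).round(1)
def pt(p,x,y):
    c,s=np.cos(p[2]),np.sin(p[2]); return np.array([p[0]+(c*x-s*y)/1000,p[1]+(s*x+c*y)/1000])
NB=[(-16,26,18),(-16,-26,18),(-60,-26,18),(-60,26,18),(-38,0,18)]
E
python3 - <<'E'
from h import *
c=np.load("top0.npz");K=[float(c[k]) for k in("fx","fy","cx","cy")];T=c["camera_from_world"]
S={"out":([(-63,48,8),(-63,-48,8),(63,-48,8)]+NB,[(317,258),(465,246),(445,58),(343,185),(424,179),(432,245),(350,250),(387,213)]),
"back":([(-63,48,8),(-63,-48,8),(63,48,8)]+NB,[(50,232),(193,262),(93,47),(103,168),(173,185),(160,250),(83,233),(128,207)])}
for n,(o,X) in S.items():
    o=np.array(o,float);uv=(np.array(X)+.5)/3.9-.5+[205,170]
    p,r=fit(o[:,:2],ray(uv,K,T,o[:,2]/1000));print(n,p.round(4).tolist(),np.degrees(p[2]).round(1),r.reshape(-1,2).tolist())
    for q in((26,0),(26,-30),(26,30)):print(q,pt(p,*q).round(3))
E
```

```text
out [0.4642, -0.0749, 0.0926] 5.3 [[-1.5, 1.3], [-1.7, 0.1], [1.0, 0.2], [1.6, -0.5], [1.8, -0.6], [0.1, 0.0], [-0.8, -0.1], [-0.4, -0.4]]
(26, 0) [ 0.49  -0.072]
(26, -30) [ 0.493 -0.102]
(26, 30) [ 0.487 -0.043]
back [0.4645, 0.0781, -0.2015] -11.5 [[-0.3, 1.1], [-1.6, -1.2], [1.4, -0.0], [1.1, 3.6], [0.9, -2.5], [-0.5, -1.1], [-0.2, 0.9], [-0.9, -0.9]]
(26, 0) [0.49  0.073]
(26, -30) [0.484 0.044]
(26, 30) [0.496 0.102]
```

```bash
cat >> h.py <<'E'
P={"out":(.4642,-.0749,.0926),"back":(.4645,.0781,-.2015)}
def delta(n,x,y,z,s=None):
    "increment from the present pose to own x,y (mm), height z (mm), tool y along own x"
    from bench import read_state
    s=s or read_state(); R0=R.from_quat(s["eef_rot"]); a=P[n][2]
    ty=np.array([np.cos(a),np.sin(a),0]); tz=np.array([0,0,-1.]); tx=np.cross(ty,tz)
    Rt=R.from_matrix(np.c_[tx,ty,tz])
    return (R0.inv()*Rt).as_rotvec().round(3), R0.inv().apply(np.r_[pt(P[n],x,y),z/1000]-s["ee_pos"]).round(4)
def own(n,s):
    a=P[n][2]; d=s["ee_pos"][:2]-np.array(P[n][:2]); return (R.from_euler('z',-a).apply(np.r_[d,s["ee_pos"][2]])*1000).round(1)
E
python3 -c "
from h import *
print(delta('out',26,-31,160))"
```

```text
(array([-1.000e-03, -1.000e-03, -1.196e+00]), array([ 0.3934, -0.31  ,  0.0622]))
```

>>> {"fn": "play_rows", "kwargs": {
  "increments": "-0.001 -0.001 -0.4 0.2 -0.15 0 0; -0.001 -0.001 -0.4 0.2 -0.15 0 0; -0.001 -0.001 -0.6 0.2 -0.15 0 0; -0.001 -0.001 -0.8 0.2 -0.15 0 0; -0.001 -0.001 -1.196 0.2 -0.15 0 0; -0.001 -0.001 -1.196 0.39 -0.31 0 0; -0.001 -0.001 -1.196 0.39 -0.31 0 0; -0.001 -0.001 -1.196 0.39 -0.31 0 0"
}}

```text
time: 0.9
ee_pos: [0.4518, -0.1939, 0.2225]
eef_rot: [0.671, 0.741, -0.001, 0.001]
ft_force: [1.2, -1.1, -0.0]
width: 0.0312
grip_force: 0.0
```

```bash
python3 -c "
from h import *
from bench import *
print(delta('out',26,-31,130),read_state()['joint_positions'])"
```

```text
(array([0.   , 0.002, 0.006]), array([0.0861, 0.0499, 0.0923])) [ 0.75338077  0.06433913 -0.45670383  1.78345623  0.03095404  1.29978211
  0.38819614]
```

>>> {"fn": "play_rows", "kwargs": {
  "increments": "0 0.002 0.006 0.05 0.03 0 0; 0 0.002 0.006 0.086 0.05 0 0; 0 0.002 0.006 0.086 0.05 0.05 0; 0 0.002 0.006 0.086 0.05 0.05 0; 0 0.002 0.006 0.086 0.05 0.05 0; 0 0.002 0.006 0.086 0.05 0.05 0"
}}

```text
time: 1.5
ee_pos: [0.4939, -0.1069, 0.1742]
eef_rot: [0.676, 0.737, 0.001, 0.001]
ft_force: [0.5, 0.1, 0.8]
width: 0.0008
grip_force: 0.0
```

Run:
```python
from h import *
from bench import *
s=read_state();c=camera("wrist")
cv2.imwrite("pics/w1.png",cv2.cvtColor(c["color"],cv2.COLOR_RGB2BGR));np.savez("w1.npz",p=s["ee_pos"],q=s["eef_rot"],**c)
print(s["width"],own("out",s),delta("out",26,-31,130),s["ft_force"])
```

```text
0.0008067396072405958 [ 26.6 -34.6 174.2] (array([ 0.002,  0.   , -0.008]), array([ 0.0036, -0.0009,  0.0443])) [0.49619822 0.05327909 0.8111963 ]
```

View pics/w1.png

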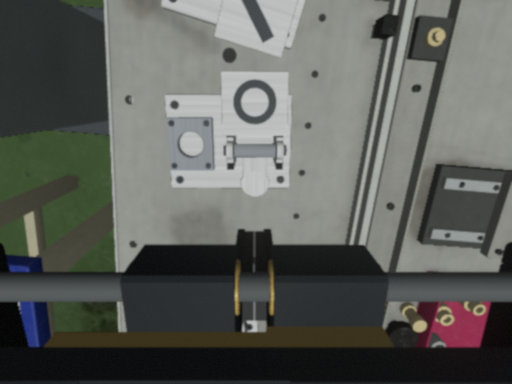

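The wrist view shows the empty bore at (191,144), the hinge at (257,151), and the pad at (255,182), in line with the fingertips at column 254. I'll check the pose with this calibration.

Run:
```python
from h import *
c=np.load("w1.npz");K=[float(c[k]) for k in("fx","fy","cx","cy")]
W=np.eye(4);W[:3,:3]=R.from_quat(c["q"]).as_matrix();W[:3,3]=c["p"]
T=np.linalg.inv(W@c["mount"])
w=ray([(257,151),(255,182),(191,144),(255,101)],K,T,np.array([.055,.057,.018,.0565]))
for p in w:print((R.from_euler('z',-P["out"][2]).apply(np.r_[p[:2]-P["out"][:2],0])*1000).round(1))
```

```text
[30.7 -0.2  0. ]
[ 28.7 -27.8   0. ]
[-34.1   1.4   0. ]
[29.3 42.1  0. ]
```

>>> {"fn": "play_rows", "kwargs": {
  "increments": "0 0 -0.008 0.004 0.001 0.03 0; 0 0 -0.008 0.004 0.001 0.06 0; 0 0 -0.008 0.004 0.001 0.09 0; 0 0 -0.008 0.004 0.001 0.1 0; 0 0 -0.008 0.004 0.001 0.108 0; 0 0 -0.008 0.004 0.001 0.114 0; 0 0 -0.008 0.004 0.001 0.12 0; 0 0 -0.008 0.004 0.001 0.126 0"
}}

```text
time: 2.35
ee_pos: [0.495, -0.1016, 0.0471]
eef_rot: [0.673, 0.74, 0.001, 0.001]
ft_force: [-0.0, 0.4, 1.8]
width: 0.0001
grip_force: 0.9
```

```bash
python3 -c "
from h import *
from bench import *
s=read_state();print(own('out',s),s['ft_force'])"
```

```text
[ 28.2 -29.4  47.1] [-0.0356862   0.39025402  1.77691623]
```

>>> {"fn": "play_rows", "kwargs": {
  "increments": "0 0 0 -0.001 0 0.005 0; 0 0 0 -0.001 0 0.009 0; 0 0 0 -0.001 0 0.013 0; 0 0 0 -0.001 0 0.016 0; 0 0 0 -0.001 0 0.019 0; 0 0 0 -0.001 0 0.019 0"
}}

```text
time: 2.95
ee_pos: [0.4939, -0.1025, 0.027]
eef_rot: [0.673, 0.74, 0.0, -0.0]
ft_force: [0.9, -0.1, -0.6]
width: 0.0003
grip_force: 0.2
```

>>> {"fn": "play_rows", "kwargs": {
  "increments": "0 0 0 0 0 -0.03 0; 0 0 0 0 0 -0.07 0; 0 0 0 0 0 -0.11 0; 0 0 0 0 0 -0.118 0; 0 0 0 0.04 0 -0.118 0; 0 0 0 0.08 0 -0.118 0; 0 0 0 0.106 0 -0.118 0; 0 0 0 0.106 0 -0.118 0"
}}

```text
time: 3.75
ee_pos: [0.4834, 0.0071, 0.1453]
eef_rot: [0.671, 0.742, 0.001, -0.001]
ft_force: [-0.4, -0.2, 0.1]
width: 0.0006
grip_force: 0.0
```

Run:
```python
from h import *
from bench import *
s=read_state();print(own("out",s),delta("out",28,76,78),s["ft_force"])
c=camera("scene")
cv2.imwrite("pics/s1.png",cv2.resize(cv2.cvtColor(c["color"],cv2.COLOR_RGB2BGR)[150:290,160:420],None,fx=3,fy=3,interpolation=cv2.INTER_CUBIC))
```

```text
[ 26.7  79.9 145.3] (array([ 0.   , -0.002,  0.008]), array([-0.004 ,  0.0012,  0.0673])) [-0.39238366 -0.18998221  0.10889736]
```

View pics/s1.png

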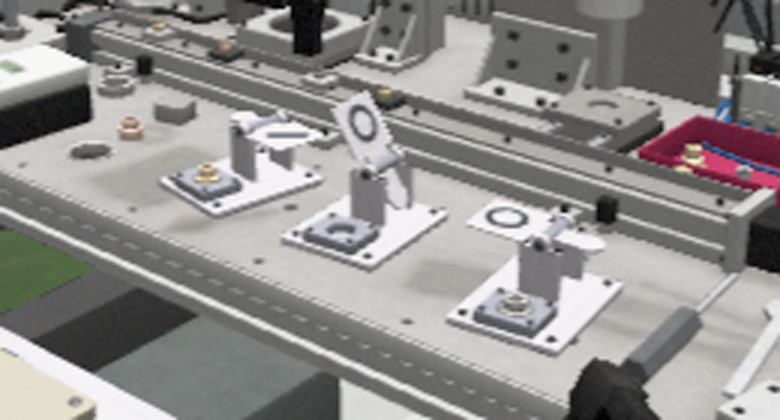

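>>> {"fn": "play_rows", "kwargs": {
  "increments": "0 -0.002 0.004 -0.004 0.001 0.03 0; 0 -0.002 0.004 -0.004 0.001 0.06 0; 0 -0.002 0.004 -0.004 0.001 0.067 0; 0 -0.002 0.004 -0.015 0.001 0.067 0; 0 -0.002 0.004 -0.028 0.001 0.067 0; 0 -0.002 0.004 -0.036 0.001 0.067 0; 0 -0.002 0.004 -0.042 0.001 0.067 0; 0 -0.002 0.004 -0.048 0.001 0.067 0"
}}

```text
time: 4.6
ee_pos: [0.4901, -0.0454, 0.0792]
eef_rot: [0.674, 0.738, -0.0, 0.001]
ft_force: [-0.5, 1.4, 1.4]
width: 0.0006
grip_force: 0.3
```

```bash
python3 -c "
from h import *
from bench import *
s=read_state();print(own('out',s),s['ft_force'],delta('out',28,-15,78))"
```

```text
[28.5 27.  79.2] [-0.45876267  1.35002218  1.37272934] (array([ 0.001,  0.002, -0.002]), array([-0.042 , -0.0004,  0.0012]))
```

In contact with about 1.4 N. I'll keep pushing it past vertical.

>>> {"fn": "play_rows", "kwargs": {
  "increments": "0 0 0 -0.006 0 0 0; 0 0 0 -0.012 0 0 0; 0 0 0 -0.018 0 0 0; 0 0 0 -0.024 0 0 0; 0 0 0 -0.03 0 0 0; 0 0 0 -0.036 0 0 0; 0 0 0 -0.042 0 0 0; 0 0 0 -0.046 0 0 0"
}}

```text
time: 5.4
ee_pos: [0.4939, -0.0912, 0.0786]
eef_rot: [0.674, 0.738, -0.0, 0.001]
ft_force: [-0.5, 0.2, 0.1]
width: 0.0006
grip_force: 0.3
```

```bash
python3 -c "
from h import *
from bench import *
s=read_state();print(own('out',s),s['ft_force'])"
```

```text
[ 28.  -19.   78.6] [-0.47593335  0.22380689  0.11005904]
```

>>> {"fn": "play_rows", "kwargs": {
  "increments": "0 0 0 0 0 -0.02 0; 0 0 0 0 0 -0.04 0; 0 0 0 -0.015 0 -0.04 0; 0 0 0 -0.03 0 -0.04 0; 0 0 0 -0.03 0 -0.03 0; 0 0 0 -0.03 0 -0.022 0; 0 0 0 -0.03 0 -0.014 0; 0 0 0 -0.03 0 -0.007 0"
}}

```text
time: 6.2
ee_pos: [0.4961, -0.1198, 0.0843]
eef_rot: [0.674, 0.739, -0.001, 0.0]
ft_force: [-0.6, -0.0, 1.9]
width: 0.0006
grip_force: 0.2
```

```bash
python3 -c "
from h import *
from bench import *
s=read_state();print(own('out',s),s['ft_force'],s['torque'])"
```

```text
[ 27.6 -47.6  84.3] [-0.64621025 -0.02070428  1.94321298] [-0.1116668  -0.07173812 -0.00014028]
```

>>> {"fn": "play_rows", "kwargs": {
  "increments": "0 0 0 0 0 0.004 0; 0 0 0 0 0 0.009 0; 0 0 0 0 0 0.014 0; 0 0 0 0 0 0.018 0; 0 0 0 0 0 0.021 0; 0 0 0 0 0 0.024 0; 0 0 0 0 0 0.025 0; 0 0 0 0 0 0.025 0"
}}

```text
time: 7.0
ee_pos: [0.4965, -0.1203, 0.0605]
eef_rot: [0.674, 0.739, -0.0, 0.001]
ft_force: [-0.8, 0.6, 0.3]
width: 0.0005
grip_force: 0.0
```

>>> {"fn": "play_rows", "kwargs": {
  "increments": "0 0 0 0 0 0.001 0; 0 0 0 0 0 0.002 0; 0 0 0 0 0 0.003 0; 0 0 0 0 0 0.003 0; 0 0 0 0 0 0.003 0"
}}

```text
time: 7.5
ee_pos: [0.4965, -0.1203, 0.0576]
eef_rot: [0.674, 0.739, -0.0, 0.001]
ft_force: [-1.2, -0.1, -0.8]
width: 0.0006
grip_force: 0.0
```

>>> {"fn": "play_rows", "kwargs": {
  "increments": "0 0 0 0 0 0.001 0; 0 0 0 0 0 0.001 0; 0 0 0 0 0 0.001 0; 0 0 0 0 0 0.001 0"
}}

```text
time: 7.9
ee_pos: [0.4967, -0.1203, 0.0568]
eef_rot: [0.674, 0.739, -0.0, 0.001]
ft_force: [-1.1, 0.0, 5.0]
width: 0.0006
grip_force: 2.7
```

>>> {"fn": "play_rows", "kwargs": {
  "increments": "0 0 0 0 0 0.001 0; 0 0 0 0 0 0.001 0; 0 0 0 0 0 0.001 0"
}}

```text
time: 8.2
ee_pos: [0.4968, -0.1203, 0.0565]
eef_rot: [0.674, 0.739, -0.0, 0.001]
ft_force: [-5.2, 1.0, 14.5]
width: 0.0006
grip_force: 7.0
```

Flag_out is on its stop. Next I'll lift and go to stand_back.

>>> {"fn": "play_rows", "kwargs": {
  "increments": "0 0 0 0 0 -0.01 0; 0 0 0 0 0 -0.04 0; 0 0 0 0 0 -0.08 0; 0 0 0 0 0 -0.1 0; 0 0 0 0 0 -0.1 0"
}}

```text
time: 8.7
ee_pos: [0.4983, -0.1205, 0.1589]
eef_rot: [0.674, 0.739, 0.001, 0.003]
ft_force: [0.7, -0.5, -0.4]
width: 0.0004
grip_force: 0.0
```

```bash
python3 -c "
from h import *
from bench import *
s=read_state();print(s['ft_force'],s['ee_pos'],delta('back',27,33,155))"
```

```text
[ 0.67456744 -0.52714396 -0.41841506] [ 0.49830958 -0.12048003  0.15892987] (array([0.006, 0.003, 0.293]), array([0.2247, 0.0197, 0.0032]))
```

>>> {"fn": "play_rows", "kwargs": {
  "increments": "0.006 0.003 0.1 0.045 0.004 0 0; 0.006 0.003 0.2 0.09 0.008 0 0; 0.006 0.003 0.293 0.135 0.012 0 0; 0.006 0.003 0.293 0.18 0.016 0.003 0; 0.006 0.003 0.293 0.21 0.019 0.003 0; 0.006 0.003 0.293 0.225 0.02 0.003 0; 0.006 0.003 0.293 0.225 0.02 0.003 0; 0.006 0.003 0.293 0.225 0.02 0.003 0"
}}

```text
time: 9.5
ee_pos: [0.4957, 0.105, 0.1517]
eef_rot: [0.775, 0.632, -0.002, -0.003]
ft_force: [1.0, -1.0, 0.3]
width: 0.0006
grip_force: 0.0
```

Run:
```python
from h import *
from bench import *
s=read_state()
c=camera("top");im=cv2.cvtColor(c["color"],cv2.COLOR_RGB2BGR)[170:255,205:410]
im=cv2.resize(im,None,fx=3,fy=3,interpolation=cv2.INTER_CUBIC)
w=cv2.cvtColor(camera("wrist")["color"],cv2.COLOR_RGB2BGR)
o=np.zeros((255+345,615,3),np.uint8);o[:255]=im;o[255:,:512]=w[:345];cv2.imwrite("pics/c2.png",o)
print(own("back",s),delta("back",27,33,70))
```

```text
[ 25.2  32.6 151.7] (array([-0.006, -0.   , -0.002]), array([0.0012, 0.0018, 0.0819]))
```

View pics/c2.png

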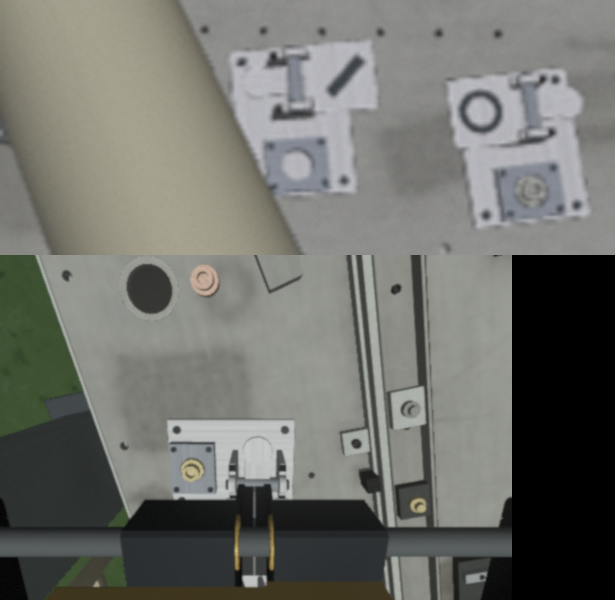

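Flag_out now lies flat on the right with the bar up. The fingers are over flag_back's pad, so I'll press it.

>>> {"fn": "play_rows", "kwargs": {
  "increments": "-0.006 0 -0.002 -0.001 0.003 0.03 0; -0.006 0 -0.002 -0.001 0.003 0.06 0; -0.006 0 -0.002 -0.001 0.003 0.078 0; -0.006 0 -0.002 -0.001 0.003 0.086 0; -0.006 0 -0.002 -0.001 0.003 0.092 0; -0.006 0 -0.002 -0.001 0.003 0.097 0; -0.006 0 -0.002 -0.001 0.003 0.102 0; -0.006 0 -0.002 -0.001 0.003 0.107 0"
}}

```text
time: 10.4
ee_pos: [0.4989, 0.1043, 0.0457]
eef_rot: [0.774, 0.633, 0.001, 0.0]
ft_force: [-0.1, -0.1, 2.5]
width: 0.0005
grip_force: 0.9
```

```bash
python3 -c "
from h import *
from bench import *
s=read_state();print(own('back',s),s['ft_force'],delta('back',27,31,27))"
```

```text
[28.4 32.5 45.7] [-0.14987256 -0.11171306  2.52899858] (array([ 0.002, -0.001,  0.001]), array([-0.0015, -0.0015,  0.0187]))
```

>>> {"fn": "play_rows", "kwargs": {
  "increments": "0 0 0 -0.001 -0.001 0.004 0; 0 0 0 -0.001 -0.001 0.008 0; 0 0 0 -0.001 -0.001 0.012 0; 0 0 0 -0.001 -0.001 0.016 0; 0 0 0 -0.001 -0.001 0.019 0; 0 0 0 -0.001 -0.001 0.019 0"
}}

```text
time: 11.0
ee_pos: [0.4967, 0.1035, 0.0258]
eef_rot: [0.774, 0.633, 0.0, -0.0]
ft_force: [-1.0, 0.7, 0.8]
width: 0.0004
grip_force: 0.2
```

>>> {"fn": "play_rows", "kwargs": {
  "increments": "0 0 0 0 0 -0.03 0; 0 0 0 0 0 -0.07 0; 0 0 0 0 0 -0.11 0; 0 0 0 0 0 -0.118 0; 0 0 0 -0.04 0 -0.118 0; 0 0 0 -0.08 0 -0.118 0; 0 0 0 -0.106 0 -0.118 0; 0 0 0 -0.106 0 -0.118 0"
}}

```text
time: 11.8
ee_pos: [0.4749, -0.0046, 0.1435]
eef_rot: [0.776, 0.631, -0.001, 0.0]
ft_force: [0.5, 0.5, 0.2]
width: 0.0005
grip_force: 0.0
```

Run:
```python
from h import *
from bench import *
s=read_state();print(own("back",s),delta("back",27,-76,78),s["ft_force"])
c=camera("scene")
cv2.imwrite("pics/s2.png",cv2.resize(cv2.cvtColor(c["color"],cv2.COLOR_RGB2BGR)[150:290,160:420],None,fx=3,fy=3,interpolation=cv2.INTER_CUBIC))
```

```text
[ 26.7 -79.  143.5] (array([-0.001,  0.001, -0.004]), array([0.0031, 0.0003, 0.0655])) [0.54452955 0.52600504 0.16927226]
```

View pics/s2.png

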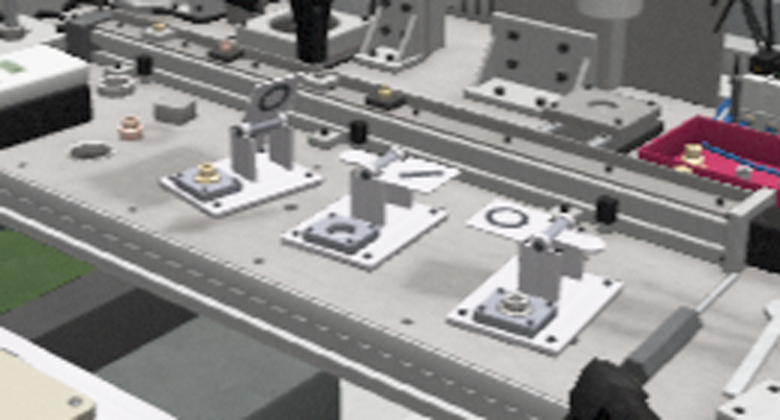

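Flag_back's paddle is standing up with its ring side toward the camera, and flag_out is still flat. I'll push it over to the left.

>>> {"fn": "play_rows", "kwargs": {
  "increments": "0 0 -0.004 0.003 0 0.03 0; 0 0 -0.004 0.003 0 0.06 0; 0 0 -0.004 0.003 0 0.066 0; 0 0 -0.004 0.015 0 0.066 0; 0 0 -0.004 0.028 0 0.066 0; 0 0 -0.004 0.036 0 0.066 0; 0 0 -0.004 0.042 0 0.066 0; 0 0 -0.004 0.048 0 0.066 0"
}}

```text
time: 12.65
ee_pos: [0.4859, 0.0472, 0.0789]
eef_rot: [0.773, 0.635, 0.001, 0.0]
ft_force: [-0.3, -0.0, 0.1]
width: 0.0006
grip_force: 0.3
```

>>> {"fn": "play_rows", "kwargs": {
  "increments": "0 0 0 0.006 0 0 0; 0 0 0 0.012 0 0 0; 0 0 0 0.018 0 0 0; 0 0 0 0.024 0 0 0; 0 0 0 0.03 0 0 0; 0 0 0 0.036 0 0 0; 0 0 0 0.042 0 0 0; 0 0 0 0.046 0 0 0"
}}

```text
time: 13.45
ee_pos: [0.4945, 0.0926, 0.0783]
eef_rot: [0.773, 0.635, 0.001, -0.0]
ft_force: [0.2, -0.6, -0.5]
width: 0.0002
grip_force: 0.3
```

```bash
python3 -c "
from h import *
from bench import *
s=read_state();print(own('back',s),s['ft_force'],delta('back',27,48,84))"
```

```text
[26.5 20.2 78.3] [ 0.21314074 -0.5984363  -0.53197434] (array([ 0.   , -0.001,  0.006]), array([ 0.0278,  0.0006, -0.0056]))
```

>>> {"fn": "play_rows", "kwargs": {
  "increments": "0 0 0 0 0 -0.02 0; 0 0 0 0 0 -0.04 0; 0 0 0 0.015 0 -0.04 0; 0 0 0 0.028 0 -0.04 0; 0 0 0 0.028 0 -0.03 0; 0 0 0 0.028 0 -0.022 0; 0 0 0 0.028 0 -0.014 0; 0 0 0 0.028 0 -0.007 0"
}}

```text
time: 14.25
ee_pos: [0.4995, 0.1185, 0.0841]
eef_rot: [0.773, 0.634, -0.0, -0.0]
ft_force: [0.1, -0.5, 1.3]
width: 0.0003
grip_force: 0.2
```

>>> {"fn": "play_rows", "kwargs": {
  "increments": "0 0 0 0 0 0.004 0; 0 0 0 0 0 0.009 0; 0 0 0 0 0 0.014 0; 0 0 0 0 0 0.018 0; 0 0 0 0 0 0.021 0; 0 0 0 0 0 0.024 0; 0 0 0 0 0 0.025 0; 0 0 0 0 0 0.025 0"
}}

```text
time: 15.05
ee_pos: [0.4998, 0.1192, 0.0602]
eef_rot: [0.773, 0.635, 0.0, -0.0]
ft_force: [0.2, 0.1, 1.1]
width: 0.0005
grip_force: 0.0
```

>>> {"fn": "play_rows", "kwargs": {
  "increments": "0 0 0 0 0 0.001 0; 0 0 0 0 0 0.002 0; 0 0 0 0 0 0.003 0; 0 0 0 0 0 0.0035 0; 0 0 0 0 0 0.0035 0; 0 0 0 0 0 0.0035 0"
}}

```text
time: 15.65
ee_pos: [0.4999, 0.1192, 0.0569]
eef_rot: [0.773, 0.635, 0.001, -0.0]
ft_force: [-0.8, -0.2, 3.7]
width: 0.0009
grip_force: 1.6
```

>>> {"fn": "play_rows", "kwargs": {
  "increments": "0 0 0 0 0 0.0007 0; 0 0 0 0 0 0.0007 0; 0 0 0 0 0 0.0007 0"
}}

```text
time: 15.95
ee_pos: [0.5, 0.1192, 0.0567]
eef_rot: [0.773, 0.635, 0.0, 0.0]
ft_force: [-3.6, -0.9, 10.6]
width: 0.0005
grip_force: 5.2
```

Flag_back is on its stop. I'll lift off, move aside and check.

>>> {"fn": "play_rows", "kwargs": {
  "increments": "0 0 0 0 0 -0.01 0; 0 0 0 0 0 -0.04 0; 0 0 0 0 0 -0.08 0; 0 0 0 0 0 -0.12 0; 0 0 0 0 0 -0.15 0; 0 0 0 0 0 -0.15 0; 0 0 0 0 0 -0.15 0"
}}

```text
time: 16.65
ee_pos: [0.5, 0.1191, 0.2066]
eef_rot: [0.773, 0.635, 0.001, 0.0]
ft_force: [-0.2, 0.3, -0.4]
width: 0.0003
grip_force: 0.0
```

Run:
```python
from h import *
from bench import *
s=read_state();print(s["ee_pos"],s["ft_force"],s["joint_vel"].round(3))
c=camera("scene")
cv2.imwrite("pics/s3.png",cv2.resize(cv2.cvtColor(c["color"],cv2.COLOR_RGB2BGR)[150:290,160:420],None,fx=3,fy=3,interpolation=cv2.INTER_CUBIC))
```

```text
[0.49996228 0.1190892  0.20656034] [-0.18409016  0.282821   -0.38021691] [-0.005  0.025  0.006  0.031  0.004 -0.007 -0.003]
```

View pics/s3.png

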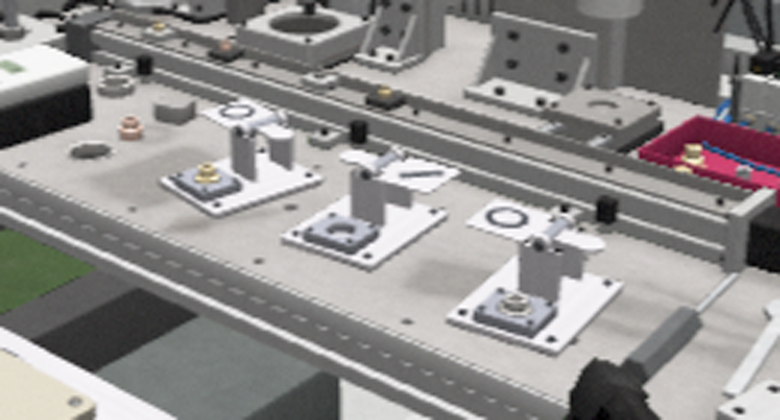

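The left flag lies flat with the ring up at (238,110). The middle flag is flat with the bar up at (425,175). The third flag and the masters are unmoved.

```bash
python3 -c "
from bench import *
print(close_job())"
```

```text
the job is handed in; nothing more can be done
None
```

Both wrong flags were turned over and lie flat: flag_out is bar up and flag_back is ring up. The last picture shows the third flag and the masters where they were, and the job is handed in, but no verdict came back.

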